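# Press a board connector home with a rod-guided platen

## Task

Pick up the press platen by its orange handle, thread its brass bushing over the tall guide rod of the jig and slide it down squarely, without letting it bind, so that its white foot comes down on the green connector. Press gently until the connector is fully home on its board and the platen sits level on the rod's brass collar, then let go and back away. Never force it, and leave the other things on the bench alone.

Things in the scene. Friction and masses are not known exactly. Their poses are not given: they have to be found in the camera images.
- platen: Press platen, about 0.35 kg, standing free on the bench on a brass bushing (+y end) and a white foot (-y end), their undersides level. Origin: centre of its underside, z up, y along its length. An aluminium bar, z 16 to 30 mm, 122 mm long, up to 45 mm wide, joins them. On the bar right above the foot an orange handle, 20 mm (x) by 30 mm (y), z 30 to 75 mm.
- grip (a point): Point on the axis of the handle and foot, 45 mm towards -y from the platen's origin and 54 mm above its underside (24 mm above the bar): a good place for the TCP, fingers closing across the 20 mm width (platen x).
- bore (a point): Centre of the bushing's lower mouth, on the platen 45 mm towards +y of its origin. Bushing: outer diameter 30 mm, 30 mm high, bore 14 mm right through.
- foot (a point): Centre of the underside of the platen's white foot (20 mm diameter, 16 mm high), 45 mm towards -y of the platen's origin.
- jig: Press jig fixed to the bench: dark base plate 130 (x) by 200 (y) by 14 mm. Origin: centre of its underside, z up. An upright steel guide rod stands 6 mm off (0, +45) mm, on an eccentric foot, a blue board with the green connector on the -y half. With the platen home its axes are parallel to the jig's (x to x, y to y) and its underside is 40 mm above the bench.
- rod_nominal (a point): Centre of the rod's round eccentric foot (52 mm diameter), 40 mm above the bench, at (0, +45, 40) mm in the jig. The rod (12 mm diameter, top 170 mm above the bench, flat tip with its edge just broken) stands 6 mm off this point, in a direction that is set differently each time and not reported; locked rigid. Round its foot a brass collar, 30 mm diameter, top at 40 mm, the platen's stop.
- connector (a joint): How far the green connector has been pressed down, m: 0 as proud as can be, 0.010 fully home. It starts between 0 and 0.003, slides straight down at about 9 N and stays where it is left; the platen's own weight does not move it.
- connector_top (a point): Centre of the top of the green connector (36 by 14 mm seen from above, 14 mm high), at (0, -45) mm in the jig's frame; 40 mm above the bench when home, 50 mm at joint 0.
- spare_board: Blue circuit board 70 by 100 mm with parts on it, 14 mm high. A bystander, loose; leave it alone. Origin: centre of its underside.
- screwdriver: Screwdriver lying on the bench. A bystander, loose; leave it alone. Origin: centre of its underside when lying, handle to its -x.
- solder_spool: Blue solder spool, 52 mm diameter, 40 mm high. A bystander, loose; leave it alone. Origin: centre of its underside.
- mug: White mug, 80 mm diameter, 90 mm high. A bystander, loose; leave it alone. Origin: centre of its underside.
- sponge_block: Yellow block 50 by 35 by 18 mm. A bystander, loose; leave it alone. Origin: centre of its underside.
- flux_jar: Amber jar, 44 mm diameter, 50 mm high. A bystander, loose; leave it alone. Origin: centre of its underside.
There are look-alikes about, which are no part of the job. There is more than one size of the platen; the job needs the largest. What is shaped like the jig but brown is not meant.

How it is judged (in metres and radians):
On the way, in this order (a step that is already met when the one before it is completed fails the run):
1. the bushing is threaded squarely on the rod, above the connector (horizontal distance between bore and rod_nominal below 0.009 m and height (world z) of bore between 0.06 and 0.15 m and angle between platen's own z axis and vertical below 0.1 rad), for 0.1 s.
2. the connector is pressed home under the platen on the rod (horizontal distance between bore and rod_nominal below 0.009 m and value of joint connector above 0.0085 m and height (world z) of bore below 0.046 m), for 0.1 s.
At the end, for the whole second after the job is handed in: The connector is within 1.5 mm of fully home; the platen is on the rod (bore within 9 mm of the centre of the rod's eccentric foot), its bushing within 3 mm of the collar, level within 0.05 rad, in line with the jig within 0.15 rad, at rest and released (horizontal distance between bore and rod_nominal below 0.009 m and value of joint connector above 0.0085 m and height (world z) of bore below 0.043 m and angle between platen's own z axis and vertical below 0.05 rad and angle between the y axis of platen and the y axis of jig, either way round below 0.15 rad and linear speed of platen below 0.02 m/s); the robot touches nothing.
It fails at once if the platen is forced against the jig, its rod or the connector (over 35 N) (contact force between platen and jig above 35 N).
It fails at once if the robot itself strikes the jig (contact force between the arm and jig above 10 N).
It fails at once if another thing on the bench is disturbed (moved over 20 mm) (distance of any of spare_board, screwdriver, solder_spool, mug, sponge_block, flux_jar from where it was at the start of the episode above 0.02 m).
It also fails if it takes over 72 s, if anything falls off the work surface, if the arm or the gripper's body presses on something with over 40 N, if the wrist force passes 120 N, or if a joint passes its speed limit or range.

## Robot

A 6-joint arm with a two-finger parallel gripper is mounted at the origin on the work surface. World frame = base frame: x ahead of the robot, y to its left, z up, the work surface at z = 0. Lengths are in mm, angles in rad, forces in N, time in s.
With the tool pointing down it reaches from about 375 to 900 mm from the base axis. Payload 3.1 kg.
Tool frame: the origin (TCP) lies between the finger pads, 19 mm behind the fingertips; this is the grasp point; z points along the fingers, y is the line along which they close (so a half turn about z gives the same grasp; the last joint's range is limited). The gripper opens to 85 mm and grips with 20 to 120 N. Pads are 22 mm wide; open, the fingers measure 114 mm over their backs; the gripper's body (76 mm by 85 mm) begins 54 mm behind the grasp point. The pads swing forward as they close: fully open they stand 13 mm farther back than shut.
Start: joints at [1.012, 0.527, 1.433, -0, 1.181, -0.178], TCP at [232.248, 580.222, 250.01] pointing down, gripper open.
Joint ranges: [-3.08, 3.08], [-0.75, 2.2], [0.22, 2.44], [-1.43, 4.57], [0, 2.65], [-2.85, 2.85]. Speed limits (rad/s): [2.79, 2.79, 3.14, 3.14, 3.14, 3.14].

## Interface

Orientations are given as a unit quaternion [w, x, y, z].
In Python, from bench import manip gives the robot as it stands.
- The arm moves only by the tool inch_along, called after "Call:" by a JSON object that holds its "op" and its "data". Schema: {"type":"object","properties":{"ticks":{"type":"array","items":{"type":"object","properties":{"tx":{"type":"number"},"ty":{"type":"number"},"tz":{"type":"number"},"wx":{"type":"number"},"wy":{"type":"number"},"wz":{"type":"number"},"finger_gap":{"type":"number"}},"additionalProperties":false,"required":["finger_gap"]},"minItems":1,"maxItems":12},"grip_force":{"type":"number"},"only":{"type":"string"},"quiet":{"type":"boolean"},"lines":{"type":"string"}},"required":["ticks"],"additionalProperties":false}. ticks is a list of rows, 1 to 12 of them, each an object with the fields tx, ty, tz (the shift in mm), wx, wy, wz (a rotation vector in rad), finger_gap (the finger opening in mm); a field left out counts as zero (the opening has to be given); each row shifts and turns the commanded pose from where the row before left it, along the tool's axes as they then stand; what a row does not reach is not made up. A row lasts 1/10 s, in which the tool goes at most 50 mm and 0.15 rad, less where a joint would pass 70% of its speed; a pose out of reach is approached as far as the arm can. The fingers move at their own pace and stop on an object; grip_force is the grip in N (left out, the last holds). Time passes only in rows, so rows that do not move let the fingers close. The tool returns the time, the measured TCP pose, the force, the opening and the grip force at its end. only (a regular expression) keeps the lines of the reply that match it, lines (a string "A,B") keeps lines A to B, and quiet returns only ok. Input that does not fit is refused with a message, and nothing moves.
- manip.observe(): the state, without advancing time (a new reading comes with each control period).
- manip.get_image(name): name is "side" or "top" or "wrist"; returns a dict with "img" (384x512x3 uint8, red, green, blue), "range_z" (384x512 float32, mm along the optical axis (not along the pixel's ray), 0 where there is no reading), "mtx" (3x3 intrinsics, pixels), "D" ([k1, k2, p1, p2, k3] as OpenCV has them; the pictures are not rectified), "rvec" (rotation vector, rad) and "tvec" (3), from world to camera coordinates, as OpenCV has them; the wrist camera has in their place "mount" (4x4, takes a point from camera to tool coordinates, whose origin is the TCP and whose axes are the flange's). Camera axes: x right, y down, z forward; pixel columns grow to the right and rows downward; lengths in mm; the calibration is good to about 2 mm. A picture is of the moment at which its call begins: read the wrist's pose just before it.
- manip.job_done(): hands the job in; it is judged then, once.
The state is a dict: "clock": time; "joint_positions": joint angles; "qvel": joint speeds; "joint_torque": joint torques, N m; "tool_pos": TCP position; "tcp_rot": TCP orientation; "contact_force": force on the tool from outside, world axes, zero at the start; "moment": the same for the moment, N m; "opening": finger opening in mm; "gripper_force": force on a finger pad.
Only numpy, scipy, OpenCV 4.12 (cv2) and the standard library are available. Lean on these libraries where they do the work, as an engineer would, in place of code of your own. Each camera call takes 0.05 s, during which the arm holds its last target. There are 200 camera calls.

## Working session

There is one attempt and no reset: what is moved stays moved. The work goes in short steps, Python scripts to look and compute and a tool call to move; the robot and the scene stay as the last step left them, time stands still between calls to the robot, and variables do not carry over. Pictures are saved under pics/ and viewed, at most 10 in all, crops included, and the job is handed in when it is done.

```bash
mkdir -p pics; ls
```

Create h.py:
```python
import numpy as np,cv2,pickle
from bench import manip
from scipy.spatial.transform import Rotation as R
def grab(n):
    s=manip.observe(); d=manip.get_image(n)
    if n=='wrist':
        q=s['tcp_rot']; T=np.eye(4); T[:3,:3]=R.from_quat([q[1],q[2],q[3],q[0]]).as_matrix(); T[:3,3]=s['tool_pos']
        d['c2w']=T@np.array(d['mount'])
    else:
        M=np.eye(4); M[:3,:3]=cv2.Rodrigues(np.array(d['rvec'],float))[0]; M[:3,3]=np.ravel(d['tvec']); d['c2w']=np.linalg.inv(M)
    return d
def rays(d,px):
    u=cv2.undistortPoints(np.array(px,float).reshape(-1,1,2),np.array(d['mtx'],float),np.array(d['D'],float)).reshape(-1,2)
    return np.c_[u,np.ones(len(u))]
def plane(d,px,z):
    r=rays(d,px)@d['c2w'][:3,:3].T; o=d['c2w'][:3,3]
    return o+r*((z-o[2])/r[:,2])[:,None]
def cloud(d):
    v,u=np.mgrid[:384,:512]; r=rays(d,np.c_[u.ravel(),v.ravel()])*d['range_z'].reshape(-1,1)
    return (r@d['c2w'][:3,:3].T+d['c2w'][:3,3]).reshape(384,512,3)
def save(n,img): cv2.imwrite('pics/'+n+'.png',cv2.cvtColor(img,cv2.COLOR_RGB2BGR))
```

Run:
```python
from h import *
for n in('top','side'):
    d=grab(n); pickle.dump(d,open(n+'.pkl','wb')); save(n,d['img']); print(n,d['c2w'].round(2).tolist())
print(manip.observe())
```

```text
pics
top [[-0.03, -0.98, 0.2, 266.89], [-1.0, 0.03, -0.01, 6.21], [0.0, -0.2, -0.98, 1411.09], [0.0, 0.0, 0.0, 1.0]]
side [[0.84, -0.27, 0.47, -81.05], [-0.54, -0.42, 0.73, -966.39], [0.0, -0.87, -0.5, 736.39], [0.0, 0.0, 0.0, 1.0]]
{'clock': 0.1, 'joint_positions': array([ 1.01151082e+00,  5.28388191e-01,  1.43377719e+00,  2.03266260e-05,
        1.18141004e+00, -1.78523246e-01]), 'qvel': array([-0.00077066, -0.00291951, -0.00343039,  0.00025788,  0.00078873,
        0.00105661]), 'joint_torque': array([-9.76982956e-04, -4.43305349e+01, -1.78586215e+01, -3.46658708e-04,
        3.87853797e-03,  1.71883278e-05]), 'tool_pos': array([231.91975315, 579.72028164, 249.12127249]), 'tcp_rot': array([-3.66253589e-04,  1.89236857e-01,  9.81930970e-01, -9.21298480e-04]), 'contact_force': array([ 0.05455515, -0.15192812, -0.40078758]), 'moment': array([0.01297697, 0.02261644, 0.00028585]), 'gripper_force': 0.0, 'opening': 85.25408667956245}
```

View pics/top.png

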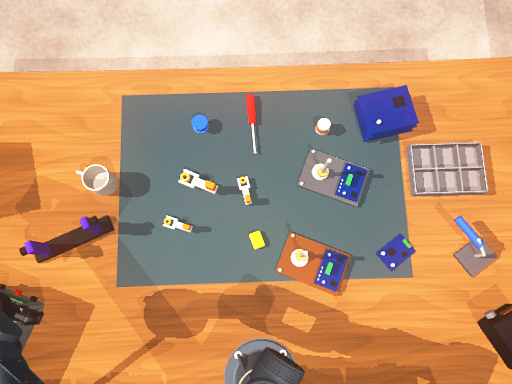

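View pics/side.png

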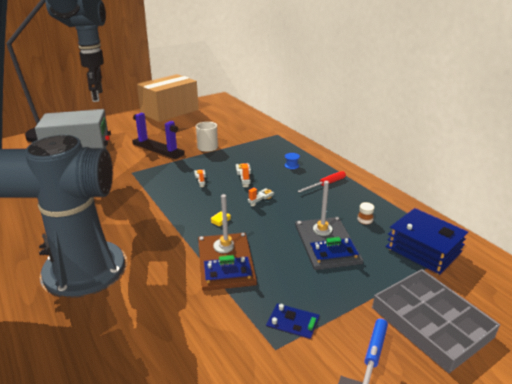

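Top view: the largest platen is at about (198,181), with its orange handle near (210,186) and its bushing near (184,177). Smaller platens are at (245,190) and (178,223). The dark jig is at (335,178) with its rod near (322,170). The brown look-alike is at (315,262). The side view agrees.

Run:
```python
from h import *
d=pickle.load(open('top.pkl','rb')); im=d['img']; C=cloud(d); hsv=cv2.cvtColor(im,cv2.COLOR_RGB2HSV)
def blobs(lo,hi,z,nm,mn=8):
    m=cv2.inRange(hsv,lo,hi); n,l,s,c=cv2.connectedComponentsWithStats(m)
    for i in range(1,n):
        if s[i,4]>=mn and 110<c[i][0]<420 and 90<c[i][1]<300:
            P=C[l==i]; print(nm,c[i].round(1),s[i,4],'plane',plane(d,[c[i]],z)[0].round(1),'cloud med',np.median(P,0).round(1),'zmax',np.percentile(P[:,2],90).round(1))
blobs((8,150,120),(22,255,255),75,'orange')
blobs((50,120,60),(80,255,255),48,'green')
def up(n,x0,y0,x1,y1,k): return cv2.resize(im[y0:y1,x0:x1],None,fx=k,fy=k,interpolation=cv2.INTER_CUBIC)
a=up('a',165,155,265,245,4); b=up('b',290,140,380,215,4)
c=np.zeros((360,760,3),np.uint8); c[:,:400]=a; c[:300,400:]=b; save('crop',c)
# heights
for nm,(x0,y0,x1,y1) in dict(jig=(295,145,375,210),plat=(172,162,222,200)).items():
    P=C[y0:y1,x0:x1]; 
    for lo,hi in((5,20),(26,33),(36,45),(45,60),(65,80),(120,180)):
        k=(P[...,2]>lo)&(P[...,2]<hi)
        if k.sum()>3:
            r=cv2.minAreaRect(P[k][:,:2].astype(np.float32)); print(nm,lo,hi,k.sum(),P[k].mean(0).round(1),[np.round(v,1) for v in r])
```

```text
orange [253.  240.9] 92859 plane [386.6  10.8  75. ] cloud med [296.3  20.2   1.5] zmax 5.6
orange [321.  130.5] 22 plane [ 720.1 -210.3   75. ] cloud med [ 734.8 -217.5   24.2] zmax 29.1
orange [187.7 179.7] 11 plane [577.9 202.3  75. ] cloud med [589.4 209.2  25.4] zmax 34.6
orange [210.9 185.5] 47 plane [557.7 132.7  75. ] cloud med [557.3 132.3  71.1] zmax 76.4
orange [248.7 199.3] 15 plane [511.6  19.8  75. ] cloud med [512.9  19.1  52.3] zmax 60.5
orange [187.  226.4] 21 plane [436.2 204.7  75. ] cloud med [437.9 207.2  55.1] zmax 58.8
green [348.7 179.4] 60 plane [ 568.3 -290.2   48. ] cloud med [ 568.7 -289.9   49.9] zmax 52.7
green [406.2 243.1] 36 plane [ 367.9 -445.8   48. ] cloud med [ 370.9 -456.9   12.1] zmax 16.2
green [328.6 268.1] 66 plane [ 301.5 -210.2   48. ] cloud med [ 301.7 -209.9   51.9] zmax 54.9
jig 5 20 1913 [ 590.2 -236.4   13. ] [array([ 588.2, -256.2]), array([256.2, 211.2]), np.float64(87.7)]
jig 26 33 472 [ 566.6 -295.9   28.9] [array([ 582.2, -258.8]), array([157.8, 109.8]), np.float64(68.1)]
jig 36 45 62 [ 589.  -232.7   40.2] [array([ 587.5, -269.9]), array([132. ,  85.1]), np.float64(49.7)]
jig 45 60 63 [ 574.6 -276.7   50. ] [array([ 589.5, -252.2]), array([102.2,  34.1]), np.float64(63.5)]
jig 65 80 6 [ 596.8 -209.7   73.3] [array([ 596.9, -209.5]), array([11.2,  4.8]), np.float64(44.9)]
jig 120 180 35 [ 597.2 -210.8  155. ] [array([ 598.8, -211.8]), array([10.5, 11.5]), np.float64(35.6)]
plat 5 20 286 [590.7 189.6   7. ] [array([591., 185.]), array([157.9, 121.6]), np.float64(88.3)]
plat 26 33 178 [586.  188.4  30.1] [array([580.2, 175.7]), array([121.5,  45.1]), np.float64(64.8)]
plat 36 45 21 [572.5 170.6  38.3] [array([580.2, 176. ]), array([117.8,  40.2]), np.float64(67.8)]
plat 45 60 11 [554.7 132.   49.4] [array([554.9, 133.4]), array([12.8, 31.3]), np.float64(9.2)]
plat 65 80 64 [562.  135.4  74.7] [array([562.3, 135.3]), array([30.1, 19.9]), np.float64(64.7)]
```

View pics/crop.png

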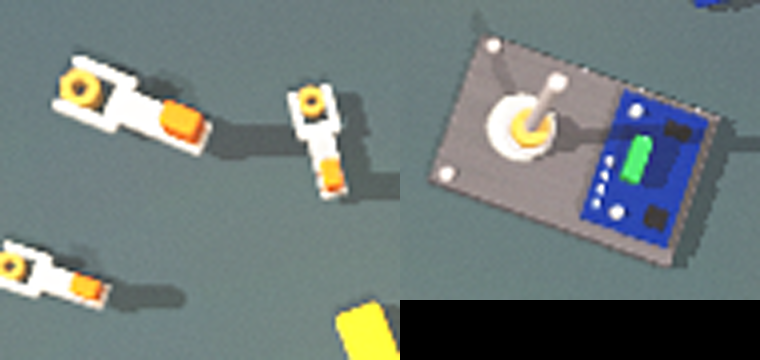

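Call:
{"op": "inch_along", "data": {"ticks": [{"wz":0.148,"finger_gap":85},{"wz":0.148,"finger_gap":85},{"wz":0.148,"finger_gap":85},{"wz":0.148,"finger_gap":85},{"wz":0.148,"finger_gap":85},{"wz":0.148,"finger_gap":85},{"wz":0.148,"finger_gap":85},{"wz":0.148,"finger_gap":85},{"wz":0.148,"finger_gap":85},{"wz":0.148,"finger_gap":85},{"wz":0.148,"finger_gap":85}], "grip_force": 40}}

```text
clock: 1.2
tool_pos: [232.0, 579.9, 249.4]
tcp_rot: [0.0, 0.845, 0.534, -0.001]
contact_force: [-0.6, -0.4, -0.1]
opening: 85.3
gripper_force: 0.0
```

Call:
{"op": "inch_along", "data": {"ticks": [{"tx":-22,"ty":40,"finger_gap":85},{"tx":-22,"ty":40,"finger_gap":85},{"tx":-22,"ty":40,"finger_gap":85},{"tx":-22,"ty":40,"finger_gap":85},{"tx":-22,"ty":40,"finger_gap":85},{"tx":-22,"ty":40,"finger_gap":85},{"tx":-22,"ty":40,"finger_gap":85},{"tx":-22,"ty":40,"finger_gap":85},{"tx":-22,"ty":40,"finger_gap":85},{"tx":-22,"ty":40,"finger_gap":85},{"tx":-22,"ty":40,"finger_gap":85},{"tx":-22,"ty":40,"finger_gap":85}]}}

```text
clock: 2.4
tool_pos: [555.6, 135.8, 249.7]
tcp_rot: [-0.0, 0.844, 0.536, -0.0]
contact_force: [1.1, 0.7, 0.2]
opening: 85.0
gripper_force: 0.0Traceback (most recent call last):
```

Create m.py:
```python
from h import *
def to(tx,ty,tz,yaw_deg):  # yaw = desired direction of tool x
    s=manip.observe(); q=s['tcp_rot']; M=R.from_quat([q[1],q[2],q[3],q[0]]).as_matrix()
    c,n=np.cos(np.radians(yaw_deg)),np.sin(np.radians(yaw_deg)); G=np.array([[c,n,0],[n,-c,0],[0,0,-1]])
    print('pos',s['tool_pos'].round(1),'toolx yaw',np.degrees(np.arctan2(M[1,0],M[0,0])).round(2),'q6',s['joint_positions'].round(2)[[0,5]],'t',s['clock'],'grip',s['opening'].round(1),s['gripper_force'])
    print('dtool',(M.T@(np.array([tx,ty,tz])-s['tool_pos'])).round(1),'rotvec',R.from_matrix(M.T@G).as_rotvec().round(4))
```

Run:
```python
from m import *
to(561.5,135.2,54,64.8)
d=grab('wrist'); save('w1',d['img']); C=cloud(d); print(d['mount'].round(1).tolist() if hasattr(d['mount'],'round') else d['mount'])
hsv=cv2.cvtColor(d['img'],cv2.COLOR_RGB2HSV); m=cv2.inRange(hsv,(5,140,120),(22,255,255))>0
v,u=np.nonzero((C[...,2]>68)&(C[...,2]<85)&m); print(len(u))
if len(u): 
  W=plane(d,np.c_[u,v],75); print(cv2.minAreaRect(W[:,:2].astype(np.float32)))
```

```text
  File "<stdin>", line 2, in <module>
  File "m.py", line 5, in to
    print('pos',s['tool_pos'].round(1),'toolx yaw',np.degrees(np.arctan2(M[1,0],M[0,0])).round(2),'q6',s['joint_positions'].round(2)[[0,5]],'t',s['clock'],'grip',s['opening'].round(1),s['gripper_force'])
                                                                                                                                                                  ^^^^^^^^^^^^^^^^^^
AttributeError: 'float' object has no attribute 'round'
```

```bash
sed -i "s/s\['opening'\].round(1)/round(s['opening'],1)/" m.py
```

Run:
```python
from m import *
to(561.5,135.2,54,64.8)
d=grab('wrist'); save('w1',d['img']); C=cloud(d); print(np.array(d['mount']).round(2).tolist())
hsv=cv2.cvtColor(d['img'],cv2.COLOR_RGB2HSV); m=cv2.inRange(hsv,(5,140,120),(22,255,255))>0
v,u=np.nonzero((C[...,2]>68)&(C[...,2]<85)&m); print(len(u))
if len(u): 
  W=plane(d,np.c_[u,v],75); print(cv2.minAreaRect(W[:,:2].astype(np.float32)))
```

```text
pos [555.6 135.8 249.7] toolx yaw 64.89 q6 [0.04 0.48] t 2.4 grip 85.0 0.0
dtool [  2.    5.8 195.7] rotvec [-0.0008  0.0002  0.0015]
[[-0.0, -0.96, -0.26, 67.28], [1.0, -0.0, 0.0, 0.01], [-0.0, -0.26, 0.96, -123.15], [0.0, 0.0, 0.0, 1.0]]
138
((563.6680297851562, 139.0872039794922), (28.560260772705078, 18.536527633666992), 64.88253784179688)
```

View pics/w1.png

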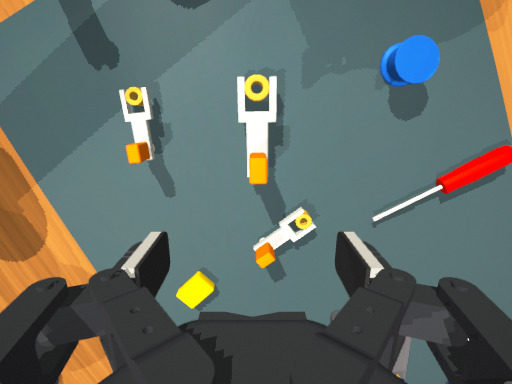

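The wrist view shows the largest platen dead ahead and aligned, with the handle at (258,168) and the bushing at (257,88). I'll go down halfway and measure again.

Call:
{"op": "inch_along", "data": {"ticks": [{"tx":2,"ty":3,"tz":35,"finger_gap":85},{"tx":2,"ty":3,"tz":35,"finger_gap":85},{"tz":30,"finger_gap":85},{"finger_gap":85}]}}

```text
clock: 2.85
tool_pos: [558.6, 138.4, 145.8]
tcp_rot: [-0.003, 0.844, 0.536, -0.005]
contact_force: [-1.2, 0.9, 0.9]
opening: 84.9
gripper_force: 0.0
```

Run:
```python
from m import *
to(562.5,137,54,64.8)
d=grab('wrist'); save('w2',d['img']); C=cloud(d)
hsv=cv2.cvtColor(d['img'],cv2.COLOR_RGB2HSV); m=cv2.inRange(hsv,(5,140,100),(22,255,255))>0
v,u=np.nonzero((C[...,2]>72)&(C[...,2]<82)&m&(abs(C[...,0]-562)<30)&(abs(C[...,1]-137)<30)); print(len(u))
W=plane(d,np.c_[u,v],75); print(cv2.minAreaRect(W[:,:2].astype(np.float32)), C[v,u].mean(0))
```

```text
pos [558.6 138.4 145.8] toolx yaw 64.88 q6 [0.05 0.49] t 2.85 grip 84.9 0.0
dtool [ 0.9  5.  91.7] rotvec [-0.0093  0.005   0.0015]
504
((563.7364501953125, 139.05215454101562), (29.14385986328125, 18.664968490600586), 64.53549194335938) [563.79626939 135.68631387  73.84253207]
```

Call:
{"op": "inch_along", "data": {"ticks": [{"tx":1,"ty":2,"tz":15,"finger_gap":85},{"tz":15,"finger_gap":85},{"tz":10,"finger_gap":85},{"finger_gap":85},{"finger_gap":85},{"finger_gap":85}]}}

```text
clock: 3.5
tool_pos: [565.0, 138.8, 110.9]
tcp_rot: [0.0, 0.844, 0.537, 0.001]
contact_force: [0.1, 0.4, -0.8]
opening: 84.9
gripper_force: 0.0
```

```bash
python3 -c "
from m import *
to(563.2,137.5,54,64.7)"
```

```text
pos [565.  138.8 110.9] toolx yaw 64.91 q6 [0.05 0.49] t 3.5 grip 84.9 0.0
dtool [-2.  -1.2 56.9] rotvec [ 0.0016 -0.0008  0.0036]
```

Call:
{"op": "inch_along", "data": {"ticks": [{"tx":-1,"ty":-1,"tz":20,"wz":0.0036,"finger_gap":85},{"tx":-1,"tz":20,"finger_gap":85},{"tz":10,"finger_gap":85},{"tz":6,"finger_gap":85},{"finger_gap":85},{"finger_gap":85},{"finger_gap":0},{"finger_gap":0},{"finger_gap":0},{"finger_gap":0},{"finger_gap":0},{"finger_gap":0}], "grip_force": 60}}

```text
clock: 4.7
tool_pos: [562.7, 137.3, 54.3]
tcp_rot: [0.0, 0.845, 0.535, 0.0]
contact_force: [-1.5, 0.6, 2.8]
opening: 19.1
gripper_force: 58.9
```

Call:
{"op": "inch_along", "data": {"ticks": [{"finger_gap":0},{"finger_gap":0},{"finger_gap":0},{"finger_gap":0}]}}

```text
clock: 5.1
tool_pos: [562.7, 137.3, 54.3]
tcp_rot: [0.0, 0.845, 0.535, 0.0]
contact_force: [0.3, -1.0, 4.9]
opening: 19.1
gripper_force: 59.2
```

```bash
python3 -c "
from m import *
to(563.2,137.5,54,64.7)"
```

```text
pos [562.7 137.3  54.3] toolx yaw 64.7 q6 [0.05 0.49] t 5.1 grip 19.1 59.22318398952484
dtool [0.4 0.4 0.3] rotvec [ 0.0003 -0.0001 -0.    ]
```

Call:
{"op": "inch_along", "data": {"ticks": [{"tz":-10,"finger_gap":0},{"tz":-20,"finger_gap":0},{"tz":-30,"finger_gap":0},{"tz":-30,"finger_gap":0},{"tz":-30,"finger_gap":0},{"tz":-30,"finger_gap":0},{"tz":-30,"finger_gap":0},{"tz":-20,"finger_gap":0},{"finger_gap":0},{"finger_gap":0},{"finger_gap":0}], "grip_force": 90}}

```text
clock: 6.2
tool_pos: [561.2, 137.2, 252.1]
tcp_rot: [-0.001, 0.845, 0.535, -0.002]
contact_force: [-0.9, -0.1, -3.7]
opening: 19.1
gripper_force: 88.0
```

Run:
```python
from m import *
to(0,0,0,64.7)
d=grab('wrist'); pickle.dump(d,open('w3.pkl','wb')); save('w3',d['img'])
```

```text
pos [561.2 137.2 252.1] toolx yaw 64.7 q6 [0.05 0.49] t 6.2 grip 19.1 87.96025514602661
dtool [-363.3 -447.7  254.5] rotvec [-0.0037  0.0021 -0.0001]
```

View pics/w3.png

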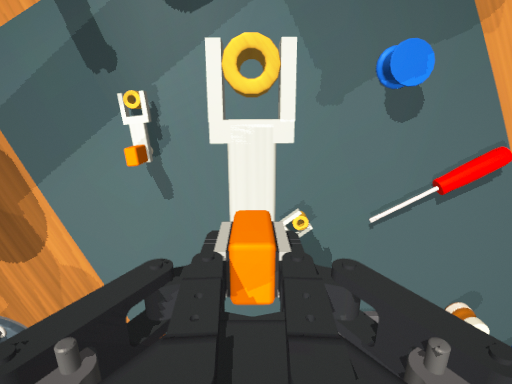

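Platen is held straight; bushing ring at about (251,63), bar vertical in the image. Now I'll measure the bore in the tool frame, the tilt, and the jig.

Create bore.py:
```python
from h import *
def bore(d):
    M=np.array(d['mount']); e=dict(d); e['c2w']=M; C=cloud(e); im=d['img']; hsv=cv2.cvtColor(im,cv2.COLOR_RGB2HSV)
    m=cv2.inRange(hsv,(20,150,90),(32,255,255)); m[:, :180]=0; m[:,330:]=0; m[130:]=0
    cs,h=cv2.findContours(m,cv2.RETR_CCOMP,cv2.CHAIN_APPROX_NONE)
    c=sorted([(cv2.contourArea(x),i) for i,x in enumerate(cs)])[::-1][:2]
    for a,i in c:
        P=plane(e,cs[i].reshape(-1,2),24); (x,y),r=cv2.minEnclosingCircle(P[:,:2].astype(np.float32))
        f=cv2.fitEllipse(P[:,:2].astype(np.float32)); print('contour',a,'circ',x,y,r,'ell',np.round(f[0],2),np.round(f[1],2))
    k=(hsv[...,1]<60)&(C[...,2]>10)&(C[...,2]<40)&(abs(C[...,1])<24)&(C[...,0]>20)&(C[...,0]<110)
    Q=C[k]; A=np.c_[Q[:,:2],np.ones(len(Q))]; s=np.linalg.lstsq(A,Q[:,2],rcond=None)[0]; print('bar plane slope x,y,z0',s.round(4),len(Q))
    b=cv2.minAreaRect(Q[:,:2].astype(np.float32)); print('bar',b)
    n=(m>0); print('ring z',np.median(C[n][:,2]))
```

Run:
```python
from bore import *
bore(pickle.load(open('w3.pkl','rb')))
for n in('top','side'):
    d=pickle.load(open(n+'.pkl','rb')); C=cloud(d)
    k=(abs(C[...,0]-597)<40)&(abs(C[...,1]+211)<40)
    for lo,hi in((45,70),(70,100),(100,130),(130,160),(160,175)):
        q=k&(C[...,2]>lo)&(C[...,2]<hi)
        if q.sum()>2: print(n,lo,hi,q.sum(),C[q].mean(0).round(1))
    # base plate edge
    hsv=cv2.cvtColor(d['img'],cv2.COLOR_RGB2HSV)
    g=(C[...,2]>9)&(C[...,2]<20)&(abs(C[...,0]-590)<130)&(abs(C[...,1]+240)<120)
    g=cv2.morphologyEx(g.astype(np.uint8),cv2.MORPH_OPEN,np.ones((3,3)))
    nn,l,s,c=cv2.connectedComponentsWithStats(g); i=1+np.argmax(s[1:,4]); v,u=np.nonzero(l==i)
    print('plate',s[i],cv2.minAreaRect(plane(d,np.c_[u,v],14)[:,:2].astype(np.float32)))
    k2=k|((abs(C[...,0]-568)<40)&(abs(C[...,1]+290)<40))
    gm=(cv2.inRange(hsv,(50,120,60),(80,255,255))>0)&(C[...,2]>46)&k2
    print('green',cv2.minAreaRect(C[gm][:,:2].astype(np.float32)),C[gm].mean(0))
    wm=(hsv[...,1]<50)&(hsv[...,2]>170)&(C[...,2]>15)&(C[...,2]<42)&k
    print('white foot',wm.sum(),cv2.minEnclosingCircle(C[wm][:,:2].astype(np.float32)),C[wm].mean(0))
```

```text
contour 2832.0 circ 89.66699981689453 -0.40829160809516907 14.90170955657959 ell [89.93 -0.6 ] [27.63 29.17]
contour 473.0 circ 89.87516021728516 -0.45218679308891296 7.123807430267334 ell [88.61 -0.53] [11.29 13.  ]
bar plane slope x,y,z0 [ 9.30000e-03 -3.80000e-03  2.49692e+01] 7524
bar ((61.328948974609375, -0.3999500274658203), (44.59914779663086, 82.73908233642578), 89.66132354736328)
ring z 25.48607993893357
top 45 70 16 [ 597.8 -209.8   53.2]
top 70 100 10 [ 595.6 -210.1   84.7]
top 100 130 11 [ 595.6 -210.2  113.8]
top 130 160 15 [ 596.  -209.9  144.8]
top 160 175 15 [ 598.9 -211.7  168.4]
plate [300 152  43  43 788] ((601.9432373046875, -212.45956420898438), (119.24396514892578, 129.65882873535156), 68.32835388183594)
green ((570.0408935546875, -290.8819274902344), (13.687124252319336, 33.70804977416992), 68.31807708740234) [ 568.9888148  -290.63280069   50.39490799]
white foot 127 ((606.5889892578125, -210.2432098388672), 30.799877166748047) [ 603.36604735 -201.77379623   22.0093902 ]
side 45 70 36 [ 596.1 -214.8   57.8]
side 70 100 39 [ 595.6 -215.6   85. ]
side 100 130 46 [ 596.4 -214.9  113.8]
side 130 160 45 [ 595.9 -215.1  144.4]
side 160 175 25 [ 597.  -214.   166.7]
plate [ 295  217   66   50 1248] ((583.69140625, -251.85321044921875), (204.60850524902344, 132.04818725585938), 67.7294692993164)
green ((568.5653686523438, -292.26092529296875), (13.917654037475586, 35.31085205078125), 68.2947006225586) [ 568.77736366 -292.12453543   47.74157006]
white foot 38 ((604.4707641601562, -206.45223999023438), 26.293371200561523) [ 600.68721914 -205.17546249   20.99694867]
```

Call:
{"op": "inch_along", "data": {"ticks": [{"tx":-20,"ty":7,"finger_gap":0},{"tx":-40,"ty":15,"finger_gap":0},{"tx":-40,"ty":15,"finger_gap":0},{"tx":-40,"ty":15,"finger_gap":0},{"tx":-40,"ty":15,"finger_gap":0},{"tx":-40,"ty":15,"finger_gap":0},{"tx":-40,"ty":15,"finger_gap":0},{"tx":-40,"ty":15,"finger_gap":0},{"tx":-40,"ty":15,"finger_gap":0},{"tx":-30,"ty":11,"finger_gap":0},{"tx":-20,"ty":7,"finger_gap":0},{"wz":-0.063,"finger_gap":0}]}}

```text
clock: 7.45
tool_pos: [526.3, -280.8, 252.3]
tcp_rot: [-0.0, 0.828, 0.56, -0.001]
contact_force: [-0.4, 1.1, -2.3]
opening: 18.9
gripper_force: 87.8
```

Call:
{"op": "inch_along", "data": {"ticks": [{"finger_gap":0},{"finger_gap":0},{"finger_gap":0},{"finger_gap":0},{"finger_gap":0}]}}

```text
clock: 7.95
tool_pos: [527.1, -276.7, 254.0]
tcp_rot: [0.0, 0.827, 0.562, -0.0]
contact_force: [0.0, 0.5, -2.9]
opening: 18.9
gripper_force: 87.8
```

Run:
```python
from m import *; from bore import bore
to(566.6,-295.6,252,68.3)
d=grab('wrist'); pickle.dump(d,open('w4.pkl','wb')); save('w4',d['img']); bore(d)
```

```text
pos [ 527.1 -276.7  254. ] toolx yaw 68.34 q6 [-0.67 -0.29] t 7.95 grip 18.9 87.81607389450073
dtool [-3.  43.6  2. ] rotvec [-0.      0.      0.0007]
contour 2835.0 circ 89.66321563720703 -0.3112427890300751 14.886354446411133 ell [89.91 -0.55] [27.73 29.12]
contour 480.5 circ 89.64897918701172 -0.5061764717102051 7.107413291931152 ell [88.51 -0.76] [10.9  13.23]
bar plane slope x,y,z0 [ 8.7000e-03 -5.7000e-03  2.4977e+01] 7501
bar ((61.36593246459961, -0.4715557098388672), (44.74940872192383, 82.71537780761719), 89.98963928222656)
ring z 25.448411919850358
```

View pics/w4.png

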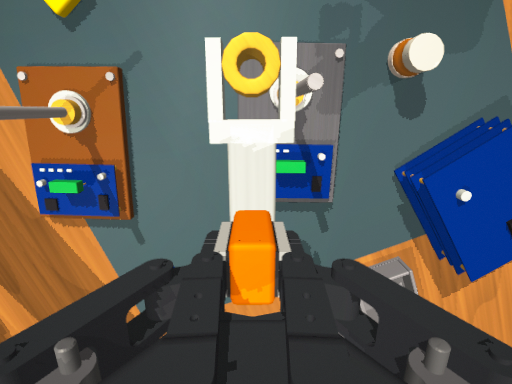

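Rod tip at about (316,81), right of the bushing at (251,63); the connector is visible at (290,166). I'll measure the tip in the tool frame.

Create tip.py:
```python
from h import *
def tip(d,zt=170):
    e=dict(d); e['c2w']=np.array(d['mount']); C=cloud(e); Wz=cloud(d)[...,2]
    im=d['img'].astype(int)
    g=(Wz>zt-8)&(Wz<zt+8)&(np.ptp(im,axis=2)<60); g[:,:10]=0
    n,l,s,c=cv2.connectedComponentsWithStats(g.astype(np.uint8))
    for i in range(1,n):
        if s[i,4]>25:
            v,u=np.nonzero(l==i); tz=d['zt']-zt
            P=plane(e,np.c_[u,v],tz); print('blob',s[i],'tool xy circ',cv2.minEnclosingCircle(P[:,:2].astype(np.float32)),'mean',P.mean(0).round(2),'z',np.median(Wz[l==i]))
```

Run:
```python
from tip import *
d=pickle.load(open('w4.pkl','rb')); d['zt']=254.0; tip(d)
im=d['img'][50:120,280:340]; save('tip',cv2.resize(im,None,fx=8,fy=8,interpolation=cv2.INTER_NEAREST))
g=cv2.cvtColor(im,cv2.COLOR_RGB2GRAY); print(g[18:48:1,18:50:1])
```

```text
blob [305  73  19  19 275] tool xy circ ((87.70320892333984, 43.26367950439453), 6.516368389129639) mean [87.7  43.35 84.  ] z 168.99217486884072
[[226 156 110 110 124 123 126 124 124 122 123 123 121 121 106 106 107 107
  103 102 104 104 106 105 105 105 106 107 105 104 105 106]
 [249 248 248 199 117 111 125 125 124 121 123 122 108 110 106 106 107 107
  104 102 105 104 106 106 105 105 105 108 106 104 105 106]
 [250 250 251 250 233 156 115 114 112 121 109 110 106 108 106 105 107 106
  103 102 104 103 106 105 105 105 106 107 106 105 107 106]
 [250 251 251 251 251 249 200 113 109 120 121 107 105 107 106 106 107 105
  104 103 105 104 105 105 104 106 106 108 104 104 107 105]
 [251 251 251 252 251 251 250 202 112 121 108 108 106 107 106 105 110 131
  128 103 105 104 107 115 105 105 106 107 105 105 106 105]
 [251 251 251 252 251 251 252 251 200 110 107 108 105 109 160 218 216 218
  218 208 178 126 107 119 115 105 106 108 105 105 107 106]
 [251 251 245 242 251 251 252 244 239 180 108 108 157 212 219 226 227 228
  228 228 225 217 175 119 117 106 106 107 105 105 106 105]
 [242 242 243 241 242 2
[... 2336 characters left out ...]
0 123 107 107 106 105 105 106 105]
 [ 87  87  87  87  86  86  86 118 129 177 221 226 251 250 160 126 121 120
  120 120 121 123 121 117 121 108 106 105 107 106 106 104]
 [ 86  87  85  86 116 120 151 177 220 249 251 252 252 237 115 122 121 120
  121 121 121 123 120 107 108 108 108 105 106 105 106 105]
 [ 88 117 125 162 188 193 230 197 247 251 252 252 252 222 110 121 120 119
  120 121 121 123 121 106 108 108 107 105 108 105 106 104]
 [167 191 197 214 217 224 238 217 248 251 252 252 251 150 103 121 121 119
  121 120 120 123 120 110 108 107 108 104 108 104 106 105]
 [215 218 219 217 217 227 232 243 250 251 252 252 248 128 119 124 121 121
  120 121 120 123 117 117 107 107 107 105 107 104 106 104]]
```

View pics/tip.png

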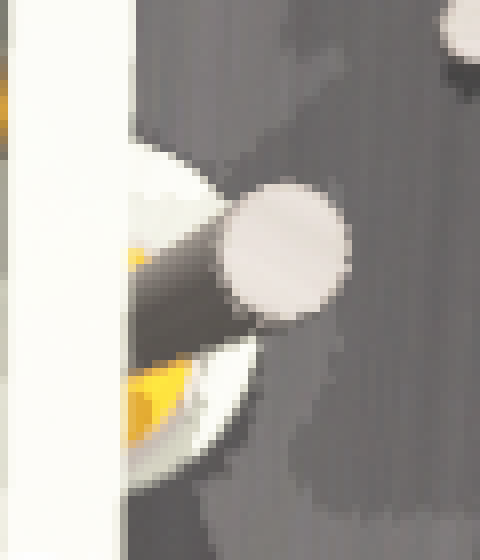

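Call:
{"op": "inch_along", "data": {"ticks": [{"tx":-1.5,"ty":10,"wy":0.009,"finger_gap":0},{"ty":15,"finger_gap":0},{"ty":12,"finger_gap":0},{"ty":7.6,"finger_gap":0},{"finger_gap":0},{"finger_gap":0},{"finger_gap":0},{"finger_gap":0},{"finger_gap":0}]}}

```text
clock: 8.9
tool_pos: [567.6, -295.0, 254.2]
tcp_rot: [-0.003, 0.828, 0.561, 0.004]
contact_force: [0.4, -0.7, -2.7]
opening: 19.2
gripper_force: 88.0
```

Run:
```python
from m import *; from bore import bore
d0=pickle.load(open('w4.pkl','rb')); e=dict(d0); e['c2w']=np.array(d0['mount']); print('tip tool',plane(e,[[315.3,81]],84.0))
to(567.95,-294.6,200,68.3)
d=grab('wrist'); pickle.dump(d,open('w5.pkl','wb')); bore(d)
save('w5',cv2.resize(d['img'][20:180,190:320],None,fx=4,fy=3.7,interpolation=cv2.INTER_NEAREST)[:590])
```

```text
tip tool [[88.25561059 44.18528017 84.        ]]
pos [ 567.6 -295.   254.2] toolx yaw 68.3 q6 [-0.66 -0.28] t 8.9 grip 19.2 88.03317546844482
dtool [-0.   0.2 54.2] rotvec [-0.0001 -0.0091  0.0001]
contour 3027.5 circ 87.47601318359375 -0.13845236599445343 17.00446891784668 ell [88.7  -0.48] [27.09 32.8 ]
contour 503.0 circ 89.92198181152344 -0.5893089771270752 7.347720146179199 ell [88.83 -0.72] [11.81 13.44]
bar plane slope x,y,z0 [ 9.8000e-03 -3.3000e-03  2.4953e+01] 7543
bar ((61.35215759277344, -0.49547767639160156), (82.70264434814453, 44.79676818847656), 0.017266619950532913)
ring z 25.542002447751315
```

View pics/w5.png

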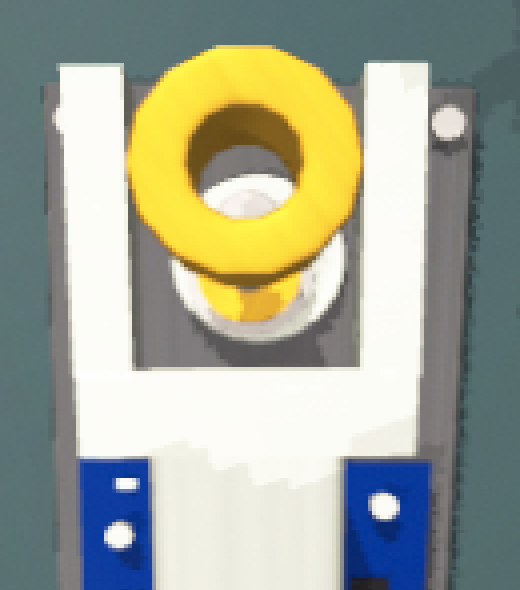

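The tip shows through the bore as a grey disc (crop about (250,205)), inside the white eccentric foot. I'll fit its edge numerically.

Run:
```python
from h import *
d=pickle.load(open('w5.pkl','rb')); im=d['img']
np.set_printoptions(linewidth=250)
print(d['mtx']); g=im.astype(int)
print('R-B / G'); 
for r in range(64,82): print(r,g[r,238:267,1])
for r in range(64,82): print(r,(g[r,238:267,0]-g[r,238:267,2]))
```

```text
[[281.3934788   0.        251.9882443]
 [  0.        281.3934788 188.5902382]
 [  0.          0.          1.       ]]
R-B / G
64 [ 80  79  79  92 112 120 123 122 122 122 121 120 120 119 120 119 120 119 118 118 120 118 110  89  88  93  94 127 210]
65 [ 80  79  87 107 118 121 123 122 121 122 121 122 120 120 113 115 121 119 112 104 107 112 116 106  95  93  96 152 219]
66 [ 79  80  98 118 119 121 123 122 121 122 123 122 114 106 105 113 114 106 104 104 105 106 103 113  97  87 108 179 226]
67 [ 82  83 102 119 119 121 123 122 122 115 108 134 181 202 224 236 235 235 235 200 153 129 103 105  94  91 127 202 231]
68 [ 90  83 103 119 119 121 123 116 163 206 241 253 252 252 252 252 252 252 252 251 252 252 245 198 121  83 125 207 232]
69 [ 98  87 108 118 119 123 169 241 253 253 253 253 252 252 252 252 252 252 251 252 252 251 251 252 232 141 137 215 235]
70 [109  95 114 121 149 233 253 253 253 253 253 253 252 252 251 251 252 252 252 252 252 251 251 252 245 184 166 220 232]
71 [157 106 117 174 242 253 253 253 253 252 251 247 243 239 230 230 239 245 250 252 251 251 251 252 247 212 209 228 231]
72 [20
[... 2681 characters left out ...]
84  35  17  10   9   9   9  12  14  13  13  14  14  17  23  65 150 181 179 183 188 189 187 189]
77 [187 189 190 190 189 192 166  91  30  14  11  12  16  17  18  17  21  28  66 142 187 177 174 178 184 186 187 188 189]
78 [186 188 187 187 189 189 189 191 168  94  58  58  64  69  71  71  91 142 189 179 175 176 179 183 185 185 187 189 188]
79 [187 188 187 189 189 188 186 188 185 189 188 188 186 186 186 186 181 178 178 182 181 181 184 185 186 186 187 189 190]
80 [186 185 185 185 188 187 187 187 187 186 182 182 180 180 178 180 177 180 182 182 182 185 186 187 187 189 189 190 193]
81 [185 188 187 187 186 186 187 184 184 185 183 179 181 181 181 182 183 181 180 185 187 187 186 188 188 189 189 188 191]
```

Call:
{"op": "inch_along", "data": {"ticks": [{"tx":0.8,"ty":0.4,"finger_gap":0},{"tx":-0.1,"tz":10,"finger_gap":0},{"tx":-0.1,"tz":10,"finger_gap":0},{"tz":4,"finger_gap":0},{"finger_gap":0},{"finger_gap":0},{"finger_gap":0},{"finger_gap":0}]}}

```text
clock: 9.75
tool_pos: [568.8, -294.7, 230.4]
tcp_rot: [-0.002, 0.828, 0.561, 0.004]
contact_force: [0.0, -0.5, -2.9]
opening: 19.0
gripper_force: 88.1
```

Run:
```python
from m import *; from bore import bore
to(567.6,-295,254,68.3)
d=grab('wrist'); g=d['img'].astype(int); np.set_printoptions(linewidth=250); bore(d)
for r in range(60,84): print(r,g[r,236:268,1])
for r in range(60,84): print(r,(g[r,236:268,0]-g[r,236:268,2]))
```

```text
pos [ 568.8 -294.7  230.4] toolx yaw 68.31 q6 [-0.66 -0.28] t 9.75 grip 19.0 88.10865640640259
dtool [ -0.5  -1.  -23.6] rotvec [ 0.0009 -0.0087  0.0002]
contour 3032.0 circ 87.26243591308594 -0.13922400772571564 17.215715408325195 ell [88.7 -0.6] [26.95 32.9 ]
contour 503.5 circ 90.26240539550781 -0.5170291066169739 7.485030651092529 ell [89.02 -0.46] [11.81 13.55]
bar plane slope x,y,z0 [ 9.70000e-03 -3.70000e-03  2.49664e+01] 7510
bar ((61.336177825927734, -0.5266170501708984), (82.65641784667969, 44.84086227416992), 0.06509672850370407)
ring z 25.57060031516353
60 [176  86  80  79  79  77  78  77  78  86 104 116 119 120 119 118 120 120 118 115 109  96  81  87  94  94  95  95 108 165 218 228]
61 [159  85  79  79  79  78  79  85 105 117 120 121 122 121 119 119 120 120 119 117 116 118 106  88  89  94  95  94 104 165 218 230]
62 [155  82  81  79  78  79  82 101 120 121 121 122 121 120 119 113 114 120 120 113 106 109 114 105  87  89  95
[... 5306 characters left out ...]
76 177 183 185 187 187 188 189 192]
79 [189 186 186 188 189 187 189 188 186 185 187 190 189 187 187 184 183 184 181 180 178 181 181 178 184 187 188 186 188 190 191 193]
80 [186 187 186 188 185 185 188 188 186 186 187 185 184 182 181 179 178 179 178 179 180 183 182 185 185 187 187 186 189 191 190 189]
81 [187 185 187 186 187 186 186 187 186 187 186 183 182 182 182 182 181 182 182 179 184 185 185 186 186 188 189 190 187 188 190 192]
82 [188 185 185 186 187 187 187 189 188 186 185 184 183 182 185 184 183 184 185 186 185 187 186 188 188 189 189 187 189 190 190 192]
83 [191 191 186 186 188 189 186 187 189 189 186 186 186 186 189 187 187 186 186 186 186 188 187 189 189 191 192 189 189 190 190 191]
```

Run:
```python
from m import *; from bore import bore
to(567.6,-295,254,68.3)
d=grab('wrist'); e=dict(d); e['c2w']=np.array(d['mount'])
print(plane(e,[[250.2,75]],60.4)); d5=pickle.load(open('w5.pkl','rb'))
print(plane(e,[[251.9,78.5]],84.2))
g=d['img'].astype(int); m=np.zeros(g.shape[:2],np.uint8); rb=g[...,0]-g[...,2]
m[55:90,230:275]=((rb>9)&(rb<22)&(abs(g[...,1]-162)<12))[55:90,230:275]; v,u=np.nonzero(m)
for r in range(64,79):
  k=u[v==r]
  if len(k): print(r,k.min(),k.max())
# bore hole rim at top face from full yellow contour: rows/cols of bushing outer circle, upper half only
hsv=cv2.cvtColor(d['img'],cv2.COLOR_RGB2HSV); y=cv2.inRange(hsv,(20,150,90),(32,255,255)); y[:,:190]=0;y[:,320:]=0;y[75:]=0
v,u=np.nonzero(y); pts=[[f(u[v==r]),r] for r in range(v.min()+3,75) for f in(np.min,np.max)]
P=plane(e,pts,24.9)[:,:2]; A=np.c_[2*P,np.ones(len(P))]; s=np.linalg.lstsq(A,(P**2).sum(1),rcond=None)[0]; print('outer fit',s[:2],np.sqrt(s[2]+s[0]**2+s[1]**2))
```

```text
pos [ 568.7 -294.7  230.4] toolx yaw 68.31 q6 [-0.66 -0.28] t 9.8 grip 18.7 88.10862421989441
dtool [ -0.5  -0.9 -23.6] rotvec [ 0.0008 -0.0088  0.0001]
[[89.2267726 -0.9902958 60.4      ]]
[[8.97768760e+01 5.19929313e-02 8.42000000e+01]]
65 245 245
67 241 253
68 245 255
69 244 256
70 243 256
71 244 257
72 242 257
73 243 257
74 242 257
75 244 258
76 246 256
77 248 253
outer fit [90.50417855 -0.57784445] 14.022557857810595
```

Call:
{"op": "inch_along", "data": {"ticks": [{"tx":-0.1,"ty":-0.6,"finger_gap":0},{"finger_gap":0},{"finger_gap":0},{"finger_gap":0},{"tz":2,"finger_gap":0},{"tz":2,"finger_gap":0},{"finger_gap":0},{"finger_gap":0}]}}

```text
clock: 10.65
tool_pos: [567.9, -294.3, 225.8]
tcp_rot: [-0.003, 0.828, 0.561, 0.004]
contact_force: [-0.6, 0.4, -2.9]
opening: 18.8
gripper_force: 88.1
```

Call:
{"op": "inch_along", "data": {"ticks": [{"tz":1,"finger_gap":0},{"tz":1,"finger_gap":0},{"tz":1,"finger_gap":0},{"finger_gap":0},{"finger_gap":0}]}}

```text
clock: 11.15
tool_pos: [567.9, -294.4, 223.0]
tcp_rot: [-0.003, 0.828, 0.561, 0.004]
contact_force: [-0.3, -0.3, -3.5]
opening: 19.2
gripper_force: 88.1
```

Call:
{"op": "inch_along", "data": {"ticks": [{"tz":1,"finger_gap":0},{"tz":1,"finger_gap":0},{"tz":1,"finger_gap":0},{"finger_gap":0},{"finger_gap":0}]}}

```text
clock: 11.65
tool_pos: [568.0, -294.6, 220.0]
tcp_rot: [-0.002, 0.828, 0.561, 0.004]
contact_force: [-0.5, -1.2, -3.0]
opening: 19.1
gripper_force: 88.1
```

Call:
{"op": "inch_along", "data": {"ticks": [{"tz":1,"finger_gap":0},{"tz":1,"finger_gap":0},{"tz":1,"finger_gap":0},{"finger_gap":0},{"finger_gap":0}]}}

```text
clock: 12.15
tool_pos: [568.0, -294.6, 217.1]
tcp_rot: [-0.002, 0.828, 0.561, 0.004]
contact_force: [-0.7, -1.9, -2.5]
opening: 18.9
gripper_force: 88.1
```

Run:
```python
from h import *
d=grab('wrist'); save('w6',cv2.resize(d['img'][30:110,200:310],None,fx=6,fy=6,interpolation=cv2.INTER_NEAREST))
print(manip.observe()['moment'])
```

```text
[-0.54300163  0.20974765 -0.02975546]
```

View pics/w6.png

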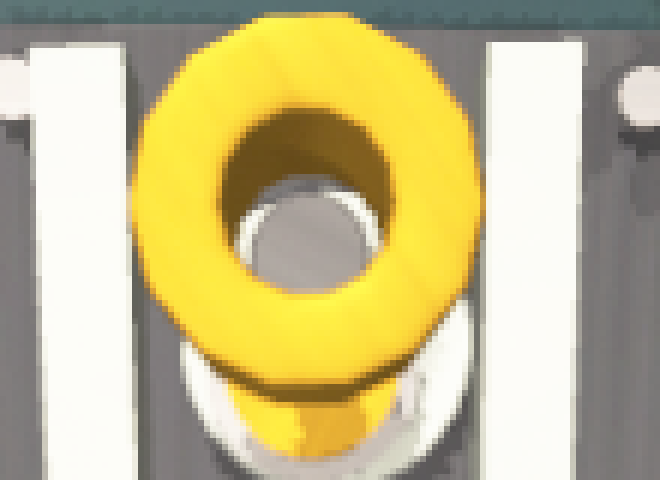

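The rod tip is visible inside the bore (crop centre about (310,245)), slightly toward the handle side, which matches the small -y force. I'll shift -0.5 mm in tool x and go on down.

Call:
{"op": "inch_along", "data": {"ticks": [{"tx":-0.5,"finger_gap":0},{"tz":3,"finger_gap":0},{"tx":-0.1,"tz":4,"finger_gap":0},{"tz":4,"finger_gap":0},{"finger_gap":0},{"finger_gap":0}]}}

```text
clock: 12.8
tool_pos: [567.7, -294.6, 205.4]
tcp_rot: [-0.003, 0.828, 0.561, 0.004]
contact_force: [-0.0, -2.0, -3.6]
opening: 19.0
gripper_force: 88.1
```

Call:
{"op": "inch_along", "data": {"ticks": [{"tz":4,"finger_gap":0},{"tx":-0.1,"tz":4,"finger_gap":0},{"tz":4,"finger_gap":0},{"finger_gap":0},{"finger_gap":0}]}}

```text
clock: 13.3
tool_pos: [567.7, -294.6, 193.5]
tcp_rot: [-0.003, 0.828, 0.561, 0.004]
contact_force: [-1.1, -2.0, -4.0]
opening: 19.0
gripper_force: 88.1
```

Call:
{"op": "inch_along", "data": {"ticks": [{"tx":-0.6,"finger_gap":0},{"tz":4,"finger_gap":0},{"tx":-0.1,"tz":6,"finger_gap":0},{"tz":6,"finger_gap":0},{"tz":4,"finger_gap":0},{"finger_gap":0},{"finger_gap":0}]}}

```text
clock: 14.0
tool_pos: [567.5, -295.1, 173.7]
tcp_rot: [-0.003, 0.828, 0.561, 0.004]
contact_force: [-0.0, -0.2, -2.2]
opening: 18.8
gripper_force: 88.1
```

Call:
{"op": "inch_along", "data": {"ticks": [{"tz":4,"finger_gap":0},{"tx":-0.1,"tz":6,"finger_gap":0},{"tz":6,"finger_gap":0},{"tz":4,"finger_gap":0},{"finger_gap":0},{"finger_gap":0}]}}

```text
clock: 14.6
tool_pos: [567.6, -295.1, 153.8]
tcp_rot: [-0.003, 0.828, 0.561, 0.004]
contact_force: [0.7, 0.6, -2.9]
opening: 19.0
gripper_force: 88.1
```

Call:
{"op": "inch_along", "data": {"ticks": [{"tz":4,"finger_gap":0},{"tx":-0.1,"tz":6,"finger_gap":0},{"tz":6,"finger_gap":0},{"tz":4,"finger_gap":0},{"finger_gap":0},{"finger_gap":0}]}}

```text
clock: 15.2
tool_pos: [567.6, -295.0, 133.8]
tcp_rot: [-0.003, 0.828, 0.561, 0.004]
contact_force: [0.3, 1.1, -2.2]
opening: 19.1
gripper_force: 88.1
```

Call:
{"op": "inch_along", "data": {"ticks": [{"tz":4,"finger_gap":0},{"tx":-0.1,"tz":6,"finger_gap":0},{"tz":6,"finger_gap":0},{"tz":4,"finger_gap":0},{"finger_gap":0},{"finger_gap":0}]}}

```text
clock: 15.8
tool_pos: [567.6, -294.9, 113.8]
tcp_rot: [-0.003, 0.828, 0.561, 0.004]
contact_force: [-0.0, 0.1, -3.0]
opening: 19.3
gripper_force: 88.1
```

Call:
{"op": "inch_along", "data": {"ticks": [{"tz":3,"finger_gap":0},{"tz":3,"finger_gap":0},{"tz":1,"finger_gap":0},{"finger_gap":0}]}}

```text
clock: 16.2
tool_pos: [567.6, -294.8, 106.7]
tcp_rot: [-0.003, 0.828, 0.561, 0.004]
contact_force: [-0.1, -0.1, -3.5]
opening: 18.9
gripper_force: 88.1
```

Call:
{"op": "inch_along", "data": {"ticks": [{"tz":1,"finger_gap":0},{"tz":1,"finger_gap":0},{"tz":1,"finger_gap":0},{"finger_gap":0},{"finger_gap":0}]}}

```text
clock: 16.7
tool_pos: [567.7, -294.9, 104.0]
tcp_rot: [-0.003, 0.828, 0.561, 0.004]
contact_force: [1.1, -0.1, -3.0]
opening: 19.4
gripper_force: 88.1
```

Call:
{"op": "inch_along", "data": {"ticks": [{"tz":1,"finger_gap":0},{"tz":1,"finger_gap":0},{"finger_gap":0},{"finger_gap":0}]}}

```text
clock: 17.1
tool_pos: [567.9, -295.0, 102.7]
tcp_rot: [-0.002, 0.827, 0.561, 0.004]
contact_force: [-0.8, -0.5, 2.9]
opening: 19.5
gripper_force: 88.9
```

Contact (weight now carried by the connector). Pressing in 1 mm steps.

Call:
{"op": "inch_along", "data": {"ticks": [{"tz":1,"finger_gap":0},{"tz":1,"finger_gap":0},{"finger_gap":0},{"finger_gap":0}]}}

```text
clock: 17.5
tool_pos: [567.9, -295.0, 100.9]
tcp_rot: [-0.002, 0.827, 0.561, 0.004]
contact_force: [-2.2, 1.3, 6.3]
opening: 18.9
gripper_force: 89.2
```

Call:
{"op": "inch_along", "data": {"ticks": [{"tz":1,"finger_gap":0},{"tz":1,"finger_gap":0},{"finger_gap":0},{"finger_gap":0}]}}

```text
clock: 17.9
tool_pos: [567.9, -295.0, 98.8]
tcp_rot: [-0.002, 0.827, 0.561, 0.004]
contact_force: [-1.5, 0.3, 5.0]
opening: 18.8
gripper_force: 89.3
```

Call:
{"op": "inch_along", "data": {"ticks": [{"tz":1,"finger_gap":0},{"finger_gap":0},{"finger_gap":0}]}}

```text
clock: 18.2
tool_pos: [567.9, -295.0, 97.9]
tcp_rot: [-0.002, 0.827, 0.561, 0.004]
contact_force: [-2.5, 2.1, 4.6]
opening: 18.9
gripper_force: 89.3
```

Sliding at about 9 N net. Continuing to the stop.

Call:
{"op": "inch_along", "data": {"ticks": [{"tz":1,"finger_gap":0},{"finger_gap":0},{"finger_gap":0}]}}

```text
clock: 18.5
tool_pos: [567.9, -295.0, 96.9]
tcp_rot: [-0.002, 0.828, 0.561, 0.004]
contact_force: [-0.7, 1.3, 5.5]
opening: 18.9
gripper_force: 89.3
```

Call:
{"op": "inch_along", "data": {"ticks": [{"tz":1,"finger_gap":0},{"finger_gap":0},{"finger_gap":0}]}}

```text
clock: 18.8
tool_pos: [567.9, -295.0, 95.9]
tcp_rot: [-0.002, 0.827, 0.561, 0.004]
contact_force: [-2.1, 0.0, 5.4]
opening: 18.8
gripper_force: 89.3
```

Call:
{"op": "inch_along", "data": {"ticks": [{"tz":0.7,"finger_gap":0},{"finger_gap":0},{"finger_gap":0}]}}

```text
clock: 19.1
tool_pos: [567.9, -295.0, 95.2]
tcp_rot: [-0.002, 0.827, 0.561, 0.004]
contact_force: [-1.6, 1.2, 5.8]
opening: 18.9
gripper_force: 89.3
```

Call:
{"op": "inch_along", "data": {"ticks": [{"tz":0.6,"finger_gap":0},{"finger_gap":0},{"finger_gap":0}]}}

```text
clock: 19.4
tool_pos: [567.9, -295.0, 94.6]
tcp_rot: [-0.002, 0.828, 0.561, 0.004]
contact_force: [-2.6, 0.5, 5.5]
opening: 19.1
gripper_force: 89.3
```

Call:
{"op": "inch_along", "data": {"ticks": [{"tz":0.5,"finger_gap":0},{"finger_gap":0},{"finger_gap":0}]}}

```text
clock: 19.7
tool_pos: [567.9, -295.0, 94.3]
tcp_rot: [-0.002, 0.827, 0.561, 0.004]
contact_force: [-2.0, 0.9, 5.5]
opening: 19.1
gripper_force: 89.5
```

Call:
{"op": "inch_along", "data": {"ticks": [{"tz":0.4,"finger_gap":0},{"finger_gap":0},{"finger_gap":0}]}}

```text
clock: 20.0
tool_pos: [567.9, -295.0, 94.3]
tcp_rot: [-0.002, 0.827, 0.561, 0.004]
contact_force: [-1.8, 0.9, 8.6]
opening: 19.0
gripper_force: 89.7
```

Call:
{"op": "inch_along", "data": {"ticks": [{"tz":0.3,"finger_gap":0},{"finger_gap":0},{"finger_gap":0}]}}

```text
clock: 20.3
tool_pos: [567.9, -295.0, 94.3]
tcp_rot: [-0.002, 0.827, 0.561, 0.004]
contact_force: [-3.1, 1.0, 9.9]
opening: 19.0
gripper_force: 89.9
```

Run:
```python
from m import *
to(567.9,-295,94,68.3); from bore import bore
bore(grab('wrist'))
```

```text
pos [ 567.9 -295.    94.3] toolx yaw 68.32 q6 [-0.66 -0.29] t 20.3 grip 19.0 89.86335754394531
dtool [ 0.  -0.   0.3] rotvec [ 0.0008 -0.0085  0.0003]
contour 1581.5 circ 88.65262603759766 -0.6206608414649963 15.289094924926758 ell [88.86 -0.54] [25.96 29.09]
contour 5.5 circ 80.89541625976562 9.744654655456543 0.7755418419837952 ell [80.83  9.82] [1.22 1.69]
bar plane slope x,y,z0 [ 3.00000e-03 -3.10000e-03  2.52051e+01] 7610
bar ((61.40277099609375, -0.51953125), (44.8162727355957, 82.81494140625), 89.62833404541016)
ring z 25.415784987995366
```

Call:
{"op": "inch_along", "data": {"ticks": [{"tz":0.5,"finger_gap":0},{"finger_gap":0},{"finger_gap":0}]}}

```text
clock: 20.65
tool_pos: [568.0, -295.0, 94.3]
tcp_rot: [-0.002, 0.827, 0.562, 0.004]
contact_force: [-3.3, 2.1, 12.3]
opening: 19.1
gripper_force: 90.2
```

Call:
{"op": "inch_along", "data": {"ticks": [{"tz":0.5,"finger_gap":0},{"finger_gap":0},{"finger_gap":0}]}}

```text
clock: 20.95
tool_pos: [568.0, -295.1, 94.3]
tcp_rot: [-0.002, 0.827, 0.562, 0.004]
contact_force: [-5.0, 2.5, 15.0]
opening: 18.7
gripper_force: 90.6
```

Call:
{"op": "inch_along", "data": {"ticks": [{"tz":-1.2,"finger_gap":0},{"tz":-1,"finger_gap":0},{"finger_gap":0},{"finger_gap":50},{"finger_gap":50},{"finger_gap":50},{"finger_gap":50},{"finger_gap":50}], "grip_force": 30}}

```text
clock: 21.75
tool_pos: [567.8, -294.8, 93.4]
tcp_rot: [-0.003, 0.828, 0.561, 0.004]
contact_force: [-0.6, -0.0, 1.1]
opening: 49.9
gripper_force: 0.0
```

Call:
{"op": "inch_along", "data": {"ticks": [{"tz":-5,"finger_gap":50},{"tz":-15,"finger_gap":50},{"tz":-25,"finger_gap":50},{"tz":-30,"finger_gap":50},{"tz":-30,"finger_gap":50},{"tz":-30,"finger_gap":50},{"tz":-15,"finger_gap":50},{"finger_gap":50},{"finger_gap":50},{"finger_gap":50}]}}

```text
clock: 22.75
tool_pos: [566.6, -295.5, 242.7]
tcp_rot: [-0.004, 0.828, 0.561, 0.003]
contact_force: [0.2, 0.5, -0.5]
opening: 50.3
gripper_force: 0.0
```

Run:
```python
from m import *
to(567.9,-295,94,68.3)
d=grab('wrist'); C=cloud(d); hsv=cv2.cvtColor(d['img'],cv2.COLOR_RGB2HSV)
save('w7',d['img'])
for nm in('wrist','top'):
    if nm=='top': d=grab('top'); C=cloud(d); hsv=cv2.cvtColor(d['img'],cv2.COLOR_RGB2HSV)
    k=(hsv[...,1]<70)&(C[...,2]>62)&(C[...,2]<78)&(abs(C[...,0]-584)<55)&(abs(C[...,1]+255)<75)
    Q=C[k]; A=np.c_[Q[:,:2]-[584,-255],np.ones(len(Q))]; print(nm,'bar plane',np.linalg.lstsq(A,Q[:,2],rcond=None)[0].round(4),len(Q),cv2.minAreaRect(Q[:,:2].astype(np.float32)))
```

```text
pos [ 566.6 -295.5  242.7] toolx yaw 68.31 q6 [-0.66 -0.28] t 22.75 grip 50.3 0.0
dtool [ -0.5   1.4 148.7] rotvec [-0.0023 -0.0097  0.0001]
wrist bar plane [-2.60000e-03  1.40000e-03  6.90974e+01] 2014 ((583.8767700195312, -254.02391052246094), (118.14441680908203, 43.302772521972656), 67.8914794921875)
top bar plane [ 1.33000e-02 -4.00000e-03  7.09254e+01] 147 ((593.1725463867188, -227.64453125), (58.22327423095703, 44.78680419921875), 68.79326629638672)
```

View pics/w7.png

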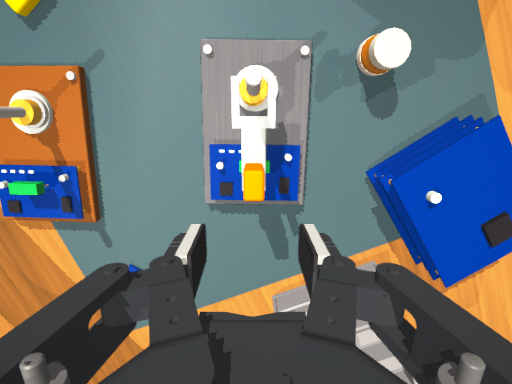

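The platen sits on the rod (tip at (254,80)) with its bar top level at about 70 mm, as it should be when home. It is in line with the jig at 68°, released and clear of the gripper.

```bash
python3 -c "
from bench import manip
print(manip.job_done())"
```

```text
the job is handed in; nothing more can be done
None
```

The platen is threaded on the rod and the connector is pressed to its stop. The platen sits level on the collar, released with the arm clear. The job is handed in at about 23 s; no verdict was returned.

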